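# Make up the pair on the jewellery stall

## Task

The wind has blown two jewellery stands onto their backs. See which kind, tall or short, is on show on one of the two moss mats, take the lying stand of that same kind, first stand it up on its foot on the bare table and let go, then take it again from above and set it down in the middle of the empty mat, upright, square with the mat and facing the customers (away from you). Do not drop it, leave the other lying stand where it is, and do not disturb the standing stands, the jar or the bowl.

Things in the scene. Friction and masses are not known exactly. Their poses are not given: they have to be found in the camera images.
- tall_centre (a point): point in the tall (155 mm) stand that lies on its flat back: half-way up, 35 mm in front of the back plane (35 mm above the table as it lies; the body's mid-thickness is 18 mm nearer the back). Axes: x foot to head, y across, z out of the face. Its linen body is 34 mm thick against the back; 60 mm wide, round shoulders up to x = +10 mm; above that a neck 36 mm wide, parallel sides, to x = +60 mm, then a half-round top.
- tall_foot (a point): middle of the underside of the tall stand's wooden foot, 77.5 mm from tall_centre along -x. Foot: 14 mm high (x), 80 mm wide (y), 70 mm deep (z), its back edge flush with the flat back. Stand 0.32 kg, give or take 30 per cent, centre of mass near the foot; stable on its foot, rights itself if it leans less than 10 degrees.
- tall_face (a point): point 35 mm in front of tall_centre along z, level with the front edge of the foot; tells which way the face looks.
- tall_twin: upright twin of the tall stand, same shape, 155 mm tall; origin under the middle of its foot, z up, face along +x. It stands either on a moss mat (it is then the one on show) or on the dark storage board at the side.
- short_centre (a point): point in the short (105 mm) stand that lies on its flat back: half-way up, 35 mm in front of the back plane (35 mm above the table as it lies; the body's mid-thickness is 18 mm nearer the back). Axes: x foot to head, y across, z out of the face. Its linen body is 34 mm thick against the back: a plain slab 50 mm wide, parallel sides from x = -38 to +27 mm, then a half-round top of 25 mm radius.
- short_foot (a point): middle of the underside of the short stand's wooden foot, 52.5 mm from short_centre along -x. Foot: 14 mm high (x), 80 mm wide (y), 70 mm deep (z), its back edge flush with the flat back. Stand 0.25 kg, give or take 30 per cent, centre of mass near the foot; stable on its foot, rights itself if it leans less than 10 degrees.
- short_face (a point): point 35 mm in front of short_centre along z, level with the front edge of the foot; tells which way the face looks.
- short_twin: upright twin of the short stand, same shape, 105 mm tall; origin under the middle of its foot, z up, face along +x. It stands either on a moss mat (it is then the one on show) or on the dark storage board at the side.
- mat_1: one of the two square display mats of green moss on the table, fixed, firm, 120 x 120 mm, 12 mm thick; origin on the table under its centre, z up, x towards the customers (away from the robot), y along the table. Either mat may be the occupied one.
- mat_2: the other display mat, of the same size and axes.
- board: dark wooden storage board, fixed, 120 x 120 x 12 mm, at the side; origin under its centre. The twin that is not on show stands on it.
- jar: closed glass jar, 64 mm across and 90 mm tall, loose bystander; origin under its centre.
- bowl: shallow wooden bowl, 150 mm across and 50 mm tall, loose bystander; origin under its centre.

How it is judged:
On the way:
1. the lying stand of the kind on show stands upright on its foot on the bare table, untouched and at rest ((((horizontal distance between tall_twin and mat_1 below 0.06 m or horizontal distance between tall_twin and mat_2 below 0.06 m) and (angle between tall_centre's own x axis and vertical below 0.08 rad and height (world z) of tall_foot below 0.02 m) and height (world z) of tall_foot below 0.006 m and (linear speed of tall below 0.02 m/s and angular speed of tall below 0.1 rad/s and contact force between the fingers and tall below 0.05 N)) or ((horizontal distance between short_twin and mat_1 below 0.06 m or horizontal distance between short_twin and mat_2 below 0.06 m) and (angle between short_centre's own x axis and vertical below 0.08 rad and height (world z) of short_foot below 0.02 m) and height (world z) of short_foot below 0.006 m and (linear speed of short below 0.02 m/s and angular speed of short below 0.1 rad/s and contact force between the fingers and short below 0.05 N)))), for 0.2 s.
At the end, for the whole second after the job is handed in: The stand that matches the one on show stands upright (within 0.08 rad) and at rest, released, on the empty mat, the middle of its foot within 25 mm of the mat's centre and its face within 0.25 rad of the mat's x axis, looking away from the robot ((((horizontal distance between tall_twin and mat_1 below 0.06 m or horizontal distance between tall_twin and mat_2 below 0.06 m) and (angle between tall_centre's own x axis and vertical below 0.08 rad and height (world z) of tall_foot below 0.02 m) and (linear speed of tall below 0.02 m/s and angular speed of tall below 0.1 rad/s and contact force between the fingers and tall below 0.05 N) and ((horizontal distance between tall_foot and mat_1 below 0.025 m and height (world z) of tall_foot above 0.008 m and angle between the z axis of tall_centre and the x axis of mat_1, either way round below 0.25 rad and x of tall_face in the frame of mat_1 above 0.004 m) or (horizontal distance between tall_foot and mat_2 below 0.025 m and height (world z) of tall_foot above 0.008 m and angle between the z axis of tall_centre and the x axis of mat_2, either way round below 0.25 rad and x of tall_face in the frame of mat_2 above 0.004 m))) or ((horizontal distance between short_twin and mat_1 below 0.06 m or horizontal distance between short_twin and mat_2 below 0.06 m) and (angle between short_centre's own x axis and vertical below 0.08 rad and height (world z) of short_foot below 0.02 m) and (linear speed of short below 0.02 m/s and angular speed of short below 0.1 rad/s and contact force between the fingers and short below 0.05 N) and ((horizontal distance between short_foot and mat_1 below 0.025 m and height (world z) of short_foot above 0.008 m and angle between the z axis of short_centre and the x axis of mat_1, either way round below 0.25 rad and x of short_face in the frame of mat_1 above 0.004 m) or (horizontal distance between short_foot and mat_2 below 0.025 m and height (world z) of short_foot above 0.008 m and angle between the z axis of short_centre and the x axis of mat_2, either way round below 0.25 rad and x of short_face in the frame of mat_2 above 0.004 m))))); the robot touches nothing.
It fails at once if the lying stand that does not match is moved by more than 20 mm (((horizontal distance between tall_twin and mat_1 below 0.06 m or horizontal distance between tall_twin and mat_2 below 0.06 m) and distance of short_centre from where it was at the start of the episode above 0.02 m) or ((horizontal distance between short_twin and mat_1 below 0.06 m or horizontal distance between short_twin and mat_2 below 0.06 m) and distance of tall_centre from where it was at the start of the episode above 0.02 m)).
It fails at once if a stand that was already upright is moved by more than 15 mm or tipped ((distance of tall_twin from where it was at the start of the episode above 0.015 m or angle between tall_twin's own z axis and vertical above 0.2 rad) or (distance of short_twin from where it was at the start of the episode above 0.015 m or angle between short_twin's own z axis and vertical above 0.2 rad)).
It fails at once if the jar or the bowl is moved by more than 30 mm (distance of any of jar, bowl from where it was at the start of the episode above 0.03 m).
It fails at once if a stand is dropped or thrown: it moves faster than 0.6 m/s with no finger on it ((linear speed of tall above 0.6 m/s and contact force between the fingers and tall below 0.05 N) or (linear speed of short above 0.6 m/s and contact force between the fingers and short below 0.05 N)).
It also fails if it takes over 64 s, if anything falls off the work surface, if the arm or the gripper's body presses on something with over 40 N, if the wrist force passes 120 N, or if a joint passes its speed limit or range.

## Robot

A 6-joint arm with a two-finger parallel gripper is mounted at the origin on the work surface. World frame = base frame: x ahead of the robot, y to its left, z up, the work surface at z = 0. Lengths are in m, angles in rad, forces in N, time in s.
With the tool pointing down it reaches from about 0.35 to 0.975 m from the base axis. Payload 4.9 kg.
Tool frame: the origin (TCP) lies on the centre line of the jaws, within the pads' length; the fingertips stand 25 mm ahead of it and the grasp point (between the pads) lies 6 mm ahead of it; z points along the fingers, y is the line along which they close (so a half turn about z gives the same grasp; the last joint's range is limited). The gripper opens to 85 mm and grips with 20 to 120 N. Pads are 22 mm wide; open, the fingers measure 114 mm over their backs; the gripper's body (76 mm by 85 mm) begins 54 mm behind the grasp point. The pads swing forward as they close: fully open they stand 13 mm farther back than shut.
Start: joints at [1.169, 0.053, 1.613, -0, 1.476, -0.119], TCP at [0.174, 0.6, 0.225] pointing down, gripper open.
Joint ranges: [-3.01, 3.01], [-1.01, 2.22], [0.06, 2.58], [-1.02, 4.17], [0.09, 2.62], [-3.14, 3.14]. Speed limits (rad/s): [2.57, 2.57, 3.14, 3.14, 3.14, 3.14].

## Interface

Orientations are given as a unit quaternion [w, x, y, z].
In Python, from plant import state, grab_frame, get_calibration, job gives the robot as it stands. The module is installed in compiled form; this text tells all that it offers.
- The arm moves only by the tool move_arm, never from a script. Its argument "targets" is a list that holds one entry, the list of rows, each a list of 5 numbers: the opening in per cent of the stroke, from 0 (shut) to 100 (fully open), then the shift along the tool's x, y, z as a fraction of full scale, then the turn about the tool's z as a fraction of full scale. A call has 1 to 5 rows; each row shifts and turns the commanded pose from where the row before left it, along the tool's axes as they then stand; what a row does not reach is not made up. Full scale, the value 1, is 0.6 m for a shift and 6 degrees for a turn. A row lasts 1/12 s, in which the tool goes at most 41.7 mm and 7.16 degrees, less where a joint would pass 70% of its speed; a pose out of reach is approached as far as the arm can. A call with a number of a shift or a turn outside -1 to 1 is refused whole. A call with a gripper value outside its range is refused whole. The fingers move at their own pace and stop on an object; the grip force is fixed at half the most. Time passes only in rows, so rows that do not move let the fingers close. It gives the time, the measured TCP pose, the force, the opening and the grip force at its end, in the units of the state.
- state(): the state, without advancing time (a new reading comes with each control period).
- grab_frame(name): name is "scene" or "top"; returns the picture (384x512x3 uint8, red, green, blue); there is no depth.
- get_calibration(name): a dict with "vertical_fov" (degrees; the focal length in pixels is half the picture's height over the tangent of half this angle, whatever the lens; pixels are square), "cx", "cy" (the principal point, pixels), "dist_coeffs" ([k1, k2, p1, p2, k3] as OpenCV has them; the pictures are not rectified), "R" (3x3) and "t" (3): a world point X has camera coordinates R X + t. Camera axes: x right, y down, z forward; pixel columns grow to the right and rows downward; lengths in m; the calibration is good to about 2 mm. A picture is of the moment at which its call begins. get_calibration takes no time and is no camera call.
- job.job_done(): hands the job in; it is judged then, once.
The state is a dict: "time": time; "joint_pos": joint angles; "joint_vel": joint speeds; "joint_efforts": joint torques, N m; "tool_pos": TCP position; "tool_rot": TCP orientation; "contact_force": force on the tool from outside, world axes, zero at the start; "ft_torque": the same for the moment, N m; "gripper_width": opening from 0.0 (shut) to 1.0 (fully open); "grasp_force": force on a finger pad.
Only numpy, scipy, OpenCV 4.12 (cv2) and the standard library are available. Lean on these libraries where they do the work, as an engineer would, in place of code of your own. Each camera call takes 0.05 s, during which the arm holds its last target. There are 200 camera calls.

## Working session

There is one attempt and no reset: what is moved stays moved. The work goes in short steps, Python scripts to look and compute and a tool call to move; the robot and the scene stay as the last step left them, time stands still between calls to the robot, and variables do not carry over. Pictures are saved under pics/ and viewed, at most 10 in all, crops included, and the job is handed in when it is done.

Besides the shell and the picture viewer there is one more tool, called after "Call:" by a JSON object that holds its "fn" and its "kwargs". move_arm: Moves the arm, as the interface text tells. Shift numbers are shares of 0.6 m and turn numbers shares of 6 degrees, none past 1 either way. Its arguments: {"type":"object","properties":{"targets":{"type":"array"}},"required":["targets"]}

```bash
mkdir -p pics; cat > h.py <<'E'
import numpy as np, cv2
from plant import state, grab_frame, get_calibration
def cal(n):
    c=get_calibration(n); f=192/np.tan(np.radians(c["vertical_fov"])/2)
    K=np.array([[f,0,c["cx"]],[0,f,c["cy"]],[0,0,1]]); return K,np.array(c["dist_coeffs"],float),np.array(c["R"]),np.array(c["t"])
def cast(n,px,z):
    K,d,R,t=cal(n); p=cv2.undistortPoints(np.array(px,float).reshape(-1,1,2),K,d)[:,0]
    r=np.c_[p,np.ones(len(p))]@R; C=-R.T@t
    return C+r*((np.asarray(z)-C[2])/r[:,2])[:,None]
def proj(n,X):
    K,d,R,t=cal(n); return cv2.projectPoints(np.array(X,float).reshape(-1,1,3),cv2.Rodrigues(R)[0],t,K,d)[0][:,0]
E
python3 - <<'E'
from h import *
for n in("scene","top"):
    im=grab_frame(n); cv2.imwrite(f"pics/{n}0.png",cv2.resize(im[:,:,::-1],(800,600),interpolation=cv2.INTER_CUBIC)); np.save(f"{n}0.npy",im)
    K,d,R,t=cal(n); print(n,-R.T@t,K[0,0],d,R[2])
s=state();print(s["tool_pos"],s["tool_rot"],s["gripper_width"],s["time"])
E
```

```text
scene [1.45302709 0.21188477 0.67571203] 420.01230559062145 [-0.13682786  0.          0.          0.          0.        ] [-0.81871985 -0.18872145 -0.5422933 ]
top [0.33758023 0.00956618 1.3625874 ] 406.3645894889179 [-0.04488879  0.          0.          0.          0.        ] [ 0.1742119   0.00222119 -0.98470568]
[0.17417964 0.59964112 0.22408558] [-2.44945541e-04  1.40940659e-01  9.90017601e-01 -9.05960883e-04] 1.0004352084314088 0.1
```

View pics/scene0.png

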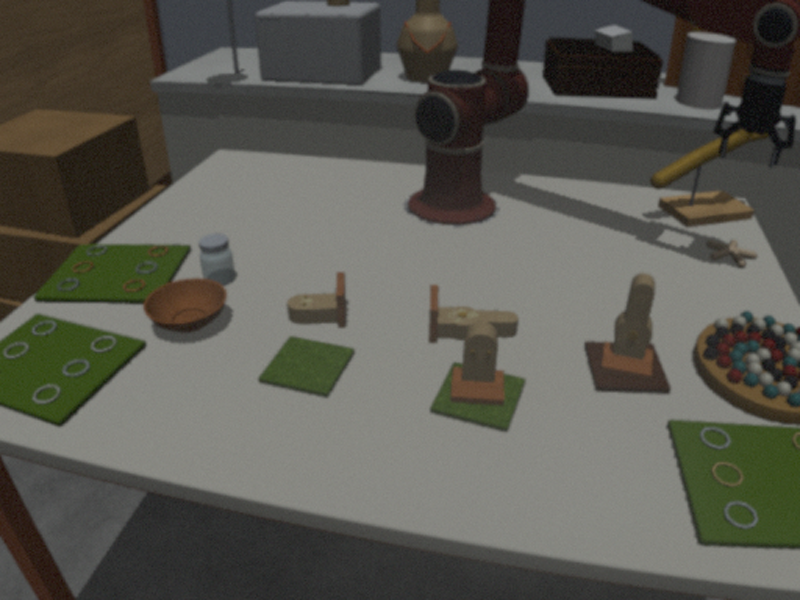

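View pics/top0.png

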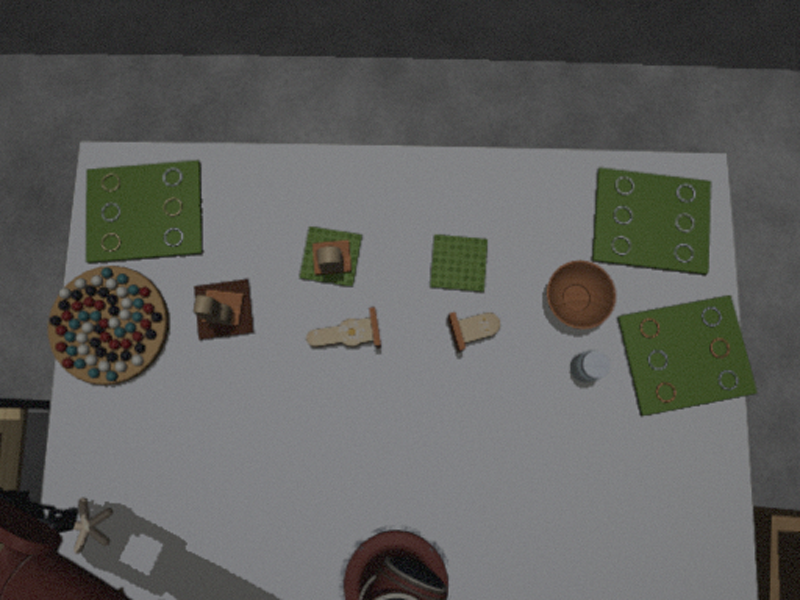

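Short stand is on show (left mat, top view 800-px (331,257)); tall twin is on the board (222,307). The lying short stand is at (475,330), with its foot at (457,331) and head to the right; the empty mat is at (459,263).

```bash
cat > m.py <<'E'
from h import *
im=np.load("top0.npy"); hsv=cv2.cvtColor(im,cv2.COLOR_RGB2HSV)
x0,y0,x1,y1=262,140,342,240
c=im[y0:y1,x0:x1]; cv2.imwrite("pics/crop.png",cv2.resize(c[:,:,::-1],None,fx=6,fy=6,interpolation=cv2.INTER_CUBIC))
H=hsv[y0:y1,x0:x1]
for p in [(459,263),(457,331),(480,328),(520,290),(440,310)]:
    u,v=int(p[0]*.64),int(p[1]*.64); print(p,hsv[v,u],im[v,u])
def blob(m,name,z):
    m=m.astype(np.uint8); n,l,s,ce=cv2.connectedComponentsWithStats(m); 
    k=1+np.argmax(s[1:,4]); ys,xs=np.nonzero(l==k)
    cs,_=cv2.findContours((l==k).astype(np.uint8),0,1)
    px=cs[0][:,0]+[x0,y0]
    W=cast("top",px,z); r=cv2.minAreaRect((W[:,:2]*1000).astype(np.float32))
    print(name,s[k,4],np.array(r[0])+0,r[1],r[2]); return r
blob((H[...,0]>30)&(H[...,0]<60)&(H[...,1]>90),"mat",.012)
blob((H[...,0]<16)&(H[...,1]>110),"foot",.070)
blob((H[...,0]>=13)&(H[...,0]<30)&(H[...,1]>40)&(H[...,1]<=110),"linen",.034)
E
python3 m.py
```

```text
(459, 263) [ 43 126  81] [64 81 41]
(457, 331) [ 11 123 108] [108  75  56]
(480, 328) [ 18  46 127] [127 118 104]
(520, 290) [120   6 131] [128 128 131]
(440, 310) [120   6 132] [129 129 132]
mat 1109 [ 674.77722168 -123.64376831] (115.06562805175781, 116.68243408203125) 85.88125610351562
foot 109 [ 515.21765137 -113.05335999] (75.33139038085938, 17.32367515563965) 19.579483032226562
linen 356 [ 533.38342285 -166.14038086] (56.252010345458984, 86.88555145263672) 15.17485523223877
```

View pics/crop.png

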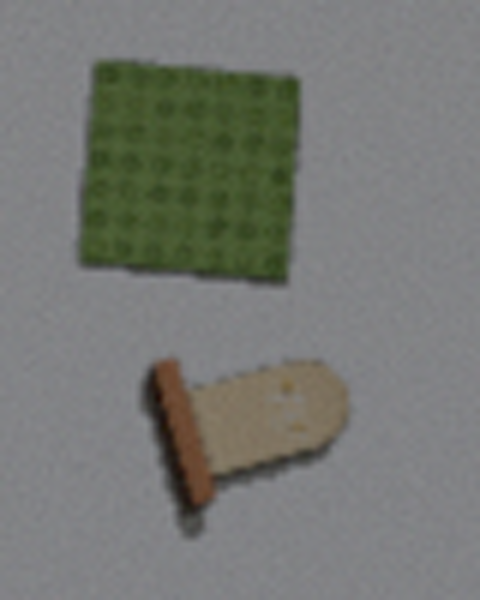

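```bash
python3 - <<'E'
from h import *
f=lambda L:[(262+a/6-.4,140+b/6-.4) for a,b in L]
A=cast("top",f([(177,360),(214,497),(155,363),(190,505)]),.070)[:,:2]*1000
B=cast("top",f([(348,400),(215,472),(305,445),(205,385),(290,361)]),.034)[:,:2]*1000
print(A.round(1),B.round(1),sep="\n")
ang=lambda d:np.degrees(np.arctan2(d[1],d[0]))
print(ang(A[0]-A[1]),ang(B[2]-B[1]),ang(B[4]-B[3]))
th=np.radians(-74.7); ex=np.array([np.cos(th),np.sin(th)]); ey=np.array([-ex[1],ex[0]])
print("along",A@ex,B@ex,"across",A@ey,B@ey)
# scene cross-check
h=B[0]@ex-52.5; mid=(B[1:3]@ey).mean()/2+(B[3:]@ey).mean()/2
c=h*ex+mid*ey; print("centre",c)
P=lambda a,b,z:[*(c+a*ex+b*ey)/1000,z/1000]
print(proj("scene",[P(52.5,0,17),P(-52.5,40,70),P(-52.5,-40,70),P(-38.5,40,70),P(-52.5,-40,0)])*800/512)
E
```

```text
[[ 554.7 -111.3]
 [ 481.1 -131.3]
 [ 552.8  -99.5]
 [ 476.6 -118.6]]
[[ 540.3 -209.2]
 [ 498.9 -135.8]
 [ 514.8 -185.3]
 [ 547.1 -130.2]
 [ 561.5 -177.2]]
15.239765869594004 -72.17615799745825 -72.98437743333635
along [253.712034   253.63188223 241.80945286 240.11254399] [344.31857109 262.61060484 314.55685666 269.91603175 319.06546155] across [505.66176146 429.41998753 506.97075456 428.42111831] [465.96623376 445.3919365  447.68161638 493.33107557 494.80320985]
centre [ 530.63630041 -157.37575511]
[[287.52568361 309.90369888]
 [343.49573787 295.96905935]
 [345.01127133 272.16689526]
 [335.31206889 296.13560396]
 [346.68373313 304.38874748]]
```

Call:
{"fn": "move_arm", "kwargs": {"targets": [[[100, 0, 0, 0, 1], [100, 0, 0, 0, 1], [100, 0, 0, 0, 1], [100, 0, 0, 0, 1], [100, 0, 0, 0, 1]]]}}

```text
time: 0.52
tool_pos: [0.1742, 0.5998, 0.2244]
tool_rot: [-0.0, 0.395, 0.919, -0.001]
contact_force: [0.2, 0.4, 0.6]
gripper_width: 1.0
grasp_force: 0.0
```

Call:
{"fn": "move_arm", "kwargs": {"targets": [[[100, 0, 0, 0, 1], [100, 0, 0, 0, 1], [100, 0, 0, 0, 1], [100, 0, 0, 0, 1], [100, 0, 0, 0, 0.75]]]}}

```text
time: 0.93
tool_pos: [0.1742, 0.5998, 0.2245]
tool_rot: [0.0, 0.609, 0.793, -0.001]
contact_force: [0.0, -0.4, -0.3]
gripper_width: 1.0
grasp_force: 0.0
```

Call:
{"fn": "move_arm", "kwargs": {"targets": [[[100, -0.064, 0.011, 0, 0], [100, -0.064, 0.011, 0, 0], [100, -0.064, 0.011, 0, 0], [100, -0.064, 0.011, 0, 0], [100, -0.064, 0.011, 0, 0]]]}}

```text
time: 1.35
tool_pos: [0.2569, 0.4219, 0.2245]
tool_rot: [0.0, 0.606, 0.795, -0.001]
contact_force: [1.9, -0.4, 1.1]
gripper_width: 0.996
grasp_force: 0.0
```

Call:
{"fn": "move_arm", "kwargs": {"targets": [[[100, -0.064, 0.011, 0, 0], [100, -0.064, 0.011, 0, 0], [100, -0.064, 0.011, 0, 0], [100, -0.064, 0.011, 0, 0], [100, -0.064, 0.011, 0, 0]]]}}

```text
time: 1.77
tool_pos: [0.3394, 0.2454, 0.2248]
tool_rot: [0.0, 0.606, 0.795, -0.0]
contact_force: [0.9, 0.2, -0.1]
gripper_width: 1.001
grasp_force: 0.0
```

Call:
{"fn": "move_arm", "kwargs": {"targets": [[[100, -0.064, 0.011, 0, 0], [100, -0.064, 0.011, 0, 0], [100, -0.064, 0.011, 0, 0], [100, -0.064, 0.011, 0, 0], [100, -0.064, 0.011, 0, 0]]]}}

```text
time: 2.18
tool_pos: [0.422, 0.0688, 0.225]
tool_rot: [0.0, 0.607, 0.795, 0.0]
contact_force: [0.7, 0.5, 0.4]
gripper_width: 1.002
grasp_force: 0.0
```

Call:
{"fn": "move_arm", "kwargs": {"targets": [[[100, -0.064, 0.011, 0, 0], [100, -0.064, 0.011, 0, 0], [100, -0.064, 0.011, 0, 0], [100, -0.064, 0.011, 0, 0], [100, 0, 0, 0, 0]]]}}

```text
time: 2.6
tool_pos: [0.4891, -0.0757, 0.2246]
tool_rot: [0.0, 0.609, 0.793, -0.001]
contact_force: [-0.4, 0.8, 0.4]
gripper_width: 1.001
grasp_force: 0.0
```

```bash
cat > go.py <<'E'
import sys; from h import *
from scipy.spatial.transform import Rotation as Ro
# usage: go.py x y z yaw_of_tool_y : remaining shift as full-scale shares and turn
s=state(); q=np.array(s["tool_rot"]); R=Ro.from_quat(q[[1,2,3,0]]).as_matrix()
yaw=np.degrees(np.arctan2(R[1,1],R[0,1])); p=np.array(s["tool_pos"])
t=np.array([float(v) for v in sys.argv[1:4]]); print("t",s["time"],"pos",p.round(4),"yaw",yaw.round(2),"w",s["gripper_width"],"F",np.round(s["contact_force"],2),s["grasp_force"])
print("q",np.round(s["joint_pos"],2),"tilt",R[2,2])
print("shift shares",(R.T@(t-p)/.6).round(4),"turn shares",(((yaw-float(sys.argv[4])+180)%360-180)/6).round(3))
E
python3 go.py .5339 -.1756 .027 15.4
```

```text
t 2.6 pos [ 0.4891 -0.0757  0.2246] yaw 14.95 w 1.00117400036078 F [-0.44  0.84  0.42] 0.0
q [-0.3  -0.27  1.91 -0.    1.5  -0.56] tilt -0.9999976661475503
shift shares [-0.1795  0.0295  0.3296] turn shares -0.075
```

Call:
{"fn": "move_arm", "kwargs": {"targets": [[[100, -0.06, 0.01, 0, -0.075], [100, -0.06, 0.01, 0, 0], [100, -0.06, 0.01, 0, 0], [100, 0, 0, 0.06, 0], [100, 0, 0, 0.06, 0]]]}}

```text
time: 3.02
tool_pos: [0.5365, -0.1722, 0.155]
tool_rot: [0.003, 0.605, 0.797, 0.001]
contact_force: [0.5, -0.4, -0.1]
gripper_width: 1.0
grasp_force: 0.0
```

Call:
{"fn": "move_arm", "kwargs": {"targets": [[[100, 0, 0, 0.06, 0], [100, 0, 0, 0.06, 0], [100, 0, 0, 0.05, 0], [100, 0, 0, 0.02, 0], [100, 0, 0, 0, 0]]]}}

```text
time: 3.43
tool_pos: [0.531, -0.168, 0.035]
tool_rot: [-0.004, 0.604, 0.797, -0.001]
contact_force: [-0.1, -0.3, 0.4]
gripper_width: 0.998
grasp_force: 0.0
```

```bash
python3 go.py .5339 -.1756 .031 15.4; python3 - <<'E'
from h import *
im=grab_frame("scene")[150:250,150:290]; cv2.imwrite("pics/a.png",cv2.resize(im[:,:,::-1],None,fx=5,fy=5,interpolation=cv2.INTER_CUBIC))
E
```

```text
t 3.4333 pos [ 0.531 -0.168  0.035] yaw 15.76 w 0.998011959436607 F [-0.06 -0.28  0.44] 0.0
q [-0.44  0.09  1.91  0.    1.15 -0.72] tilt -0.9999643350902926
shift shares [-0.0135  0.0012  0.0065] turn shares 0.059
```

View pics/a.png

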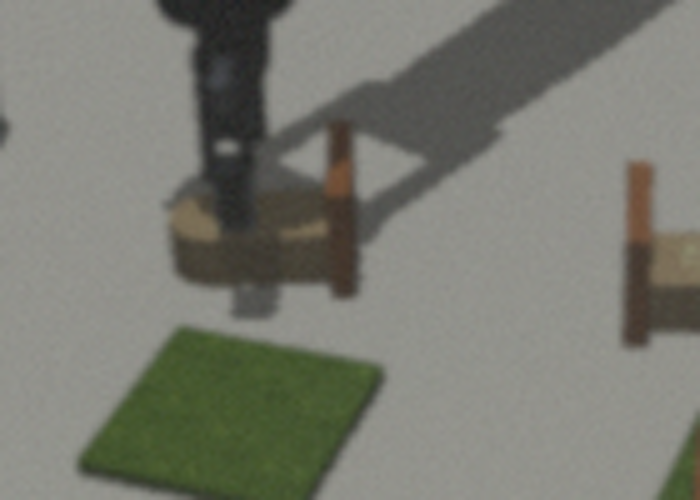

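The jaws straddle the body a little off the head end, with the fingers at crop (250,230). Fine-adjust and close.

Call:
{"fn": "move_arm", "kwargs": {"targets": [[[100, -0.0135, 0.001, 0.005, 0.06], [100, 0, 0, 0, 0], [0, 0, 0, 0, 0], [0, 0, 0, 0, 0], [0, 0, 0, 0, 0]]]}}

```text
time: 3.9
tool_pos: [0.5377, -0.1777, 0.0375]
tool_rot: [0.001, 0.606, 0.795, 0.0]
contact_force: [0.4, 1.0, 0.1]
gripper_width: 0.602
grasp_force: 0.0
```

Call:
{"fn": "move_arm", "kwargs": {"targets": [[[0, 0, 0, 0, 0], [0, 0, 0, 0, 0], [0, 0, 0, 0, 0], [0, 0, 0, 0, 0], [0, 0, 0, 0, 0]]]}}

```text
time: 4.32
tool_pos: [0.5369, -0.1772, 0.0362]
tool_rot: [-0.0, 0.606, 0.795, -0.0]
contact_force: [0.7, -0.5, 0.1]
gripper_width: -0.002
grasp_force: 0.0
```

Call:
{"fn": "move_arm", "kwargs": {"targets": [[[0, 0, 0, -0.008, 0], [0, 0, 0, -0.008, 0], [0, 0, 0, -0.008, 0], [0, 0, 0, -0.008, 0], [0, 0, 0, 0, 0]]]}}

```text
time: 4.73
tool_pos: [0.538, -0.1778, 0.0572]
tool_rot: [0.001, 0.606, 0.795, 0.0]
contact_force: [0.5, 0.1, -0.2]
gripper_width: -0.001
grasp_force: 0.0
```

```bash
python3 go.py .5339 -.1756 .08 15.4; python3 - <<'E'
from h import *
im=grab_frame("scene")[150:250,150:290]; cv2.imwrite("pics/b.png",cv2.resize(im[:,:,::-1],None,fx=5,fy=5,interpolation=cv2.INTER_CUBIC))
E
```

```text
t 4.7333 pos [ 0.538  -0.1778  0.0572] yaw 15.39 w -0.0012335843288494937 F [ 0.54  0.1  -0.21] 0.0
q [-0.45  0.08  1.88  0.    1.18 -0.72] tilt -0.9999959041456168
shift shares [ 0.0053 -0.0056 -0.038 ] turn shares -0.002
```

View pics/b.png

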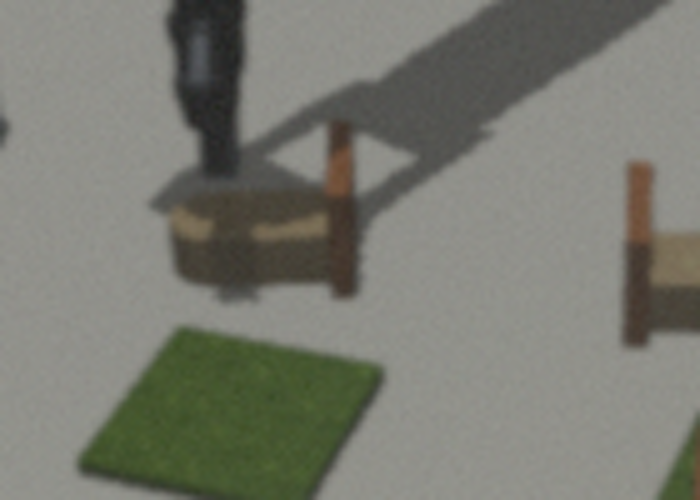

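```bash
python3 - <<'E'
from h import *
s=state();p=np.array(s["tool_pos"])
for dz in(0,-.025,-.038): print(dz,(proj("scene",[p+[0,0,dz]])-[150,150])*5, proj("top",[p+[0,0,dz]]))
c=np.array([.5291,-.1582,0]);print((proj("scene",[c,c+[0,0,.034],c+[.0139,-.0506,.017]])-[150,150])*5)
im=grab_frame("top")[150:270,240:400]; cv2.imwrite("pics/c.png",cv2.resize(im[:,:,::-1],None,fx=5,fy=5,interpolation=cv2.INTER_CUBIC))
E
```

```text
0 [[219.13102649 182.64091204]] [[311.08582309 205.84163053]]
-0.025 [[222.6852977  220.39063939]] [[310.01062585 206.96335488]]
-0.038 [[224.51216447 239.67834076]] [[309.46687956 207.53059493]]
[[264.51768349 262.96524952]
 [260.36330876 212.94123892]
 [169.74518443 240.08329494]]
```

View pics/c.png

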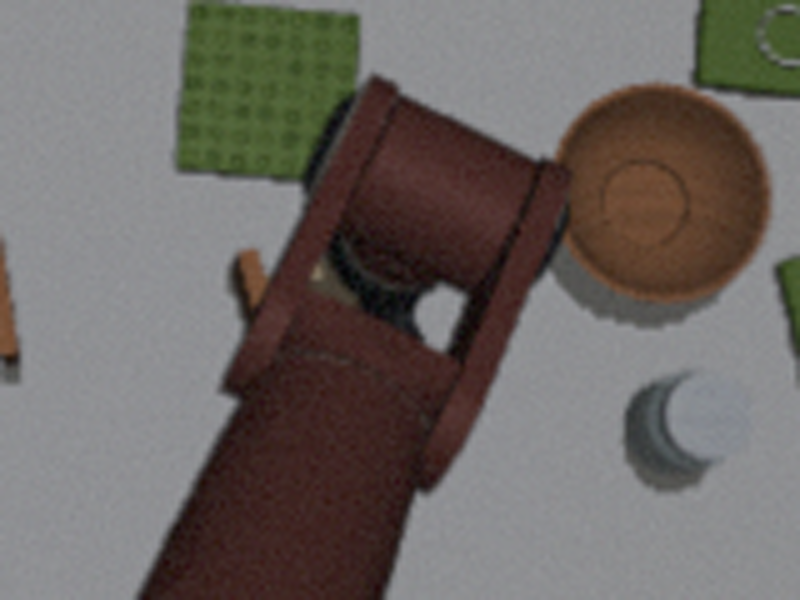

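```bash
python3 - <<'E'
from h import *
p=np.array([.531,-.168,.035]); e=np.array([.9636,.267,0])
for sgn in(1,-1):
  for dz in(0,-.012,-.025): print(sgn,dz,((proj("scene",[p+sgn*.0425*e+[0,0,dz],p+sgn*.057*e+[0,0,dz]])-150)*5).round().tolist())
s=state();p=np.array(s["tool_pos"]); K,d,R,t=cal("scene")
# where is a tip seen at crop(220,178) for plane heights
for z in(.0,.012,.032,.045,.06): print(z,cast("scene",[(150+220/5,150+178/5)],z).round(4))
E
```

```text
1 0 [[237.0, 254.0], [235.0, 269.0]]
1 -0.012 [[239.0, 272.0], [237.0, 287.0]]
1 -0.025 [[240.0, 291.0], [238.0, 307.0]]
-1 0 [[248.0, 171.0], [250.0, 158.0]]
-1 -0.012 [[249.0, 188.0], [251.0, 175.0]]
-1 -0.025 [[251.0, 207.0], [253.0, 194.0]]
0.0 [[ 0.4489 -0.2146  0.    ]]
0.012 [[ 0.4668 -0.207   0.012 ]]
0.032 [[ 0.4965 -0.1944  0.032 ]]
0.045 [[ 0.5158 -0.1862  0.045 ]]
0.06 [[ 0.5381 -0.1767  0.06  ]]
```

The jaws shut empty: in the crops the fingertips end about 28 mm higher than the reported TCP implies (shut tip at row 178, expected 220). I take the true height as reported + ~28 mm and go in deeper, watching the force.

Call:
{"fn": "move_arm", "kwargs": {"targets": [[[100, 0.005, -0.0056, 0, 0], [100, 0, 0, 0, 0], [100, 0, 0, 0, 0], [100, 0, 0, 0, 0], [100, 0, 0, 0, 0]]]}}

```text
time: 5.25
tool_pos: [0.5328, -0.1753, 0.0552]
tool_rot: [-0.0, 0.606, 0.795, -0.0]
contact_force: [0.6, -0.6, -0.1]
gripper_width: 0.708
grasp_force: 0.0
```

Call:
{"fn": "move_arm", "kwargs": {"targets": [[[100, 0, 0, 0, 0], [100, 0, 0, 0.02, 0], [100, 0, 0, 0.02, 0], [100, 0, 0, 0.02, 0], [100, 0, 0, 0, 0]]]}}

```text
time: 5.67
tool_pos: [0.5301, -0.174, 0.0151]
tool_rot: [-0.003, 0.606, 0.795, -0.001]
contact_force: [-0.5, 0.0, -0.4]
gripper_width: 1.0
grasp_force: 0.0
```

Call:
{"fn": "move_arm", "kwargs": {"targets": [[[100, 0, 0, 0.01, 0], [100, 0, 0, 0.01, 0], [100, 0, 0, 0.005, 0], [100, 0, 0, 0, 0], [100, 0, 0, 0, 0]]]}}

```text
time: 6.08
tool_pos: [0.533, -0.1754, 0.0044]
tool_rot: [-0.0, 0.606, 0.795, -0.0]
contact_force: [0.8, 0.2, 0.3]
gripper_width: 1.002
grasp_force: 0.0
```

```bash
python3 go.py .5339 -.1756 .0 15.4; python3 - <<'E'
from h import *
im=grab_frame("scene")[150:250,150:290]; cv2.imwrite("pics/d.png",cv2.resize(im[:,:,::-1],None,fx=5,fy=5,interpolation=cv2.INTER_CUBIC))
E
```

```text
t 6.0833 pos [ 0.533  -0.1754  0.0044] yaw 15.39 w 1.0020490756778102 F [0.79 0.18 0.35] 0.0
q [-0.45  0.15  1.91 -0.    1.08 -0.72] tilt -0.9999999987291005
shift shares [-0.0008  0.0014  0.0073] turn shares -0.002
```

View pics/d.png

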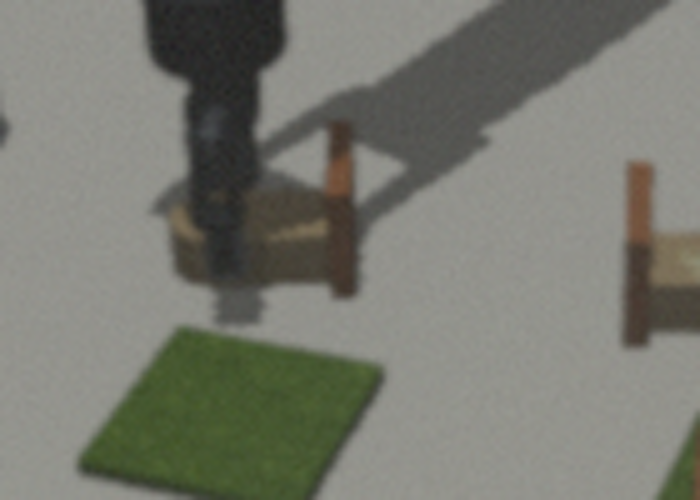

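Near fingertip now sits in front of the body at crop (228,280), ~18 mm above the table. 7 mm more, then close.

Call:
{"fn": "move_arm", "kwargs": {"targets": [[[100, 0, 0, 0.012, 0], [100, 0, 0, 0, 0], [0, 0, 0, 0, 0], [0, 0, 0, 0, 0], [0, 0, 0, 0, 0]]]}}

```text
time: 6.55
tool_pos: [0.5329, -0.1754, -0.0027]
tool_rot: [-0.0, 0.606, 0.795, -0.0]
contact_force: [-4.4, -2.1, 4.5]
gripper_width: 0.605
grasp_force: 3.9
```

Call:
{"fn": "move_arm", "kwargs": {"targets": [[[0, 0, 0, 0, 0], [0, 0, 0, 0, 0], [0, 0, 0, 0, 0], [0, 0, 0, 0, 0], [0, 0, 0, 0, 0]]]}}

```text
time: 6.97
tool_pos: [0.5335, -0.1756, -0.0023]
tool_rot: [0.001, 0.606, 0.795, 0.0]
contact_force: [1.7, -0.3, 2.5]
gripper_width: 0.576
grasp_force: 63.4
```

Gripped (49 mm, 63 N). Lift slowly and look.

Call:
{"fn": "move_arm", "kwargs": {"targets": [[[0, 0, 0, -0.012, 0], [0, 0, 0, -0.012, 0], [0, 0, 0, -0.012, 0], [0, 0, 0, -0.012, 0], [0, 0, 0, -0.012, 0]]]}}

```text
time: 7.38
tool_pos: [0.5328, -0.1752, 0.0339]
tool_rot: [-0.0, 0.606, 0.795, -0.0]
contact_force: [0.2, -0.1, -2.5]
gripper_width: 0.577
grasp_force: 62.9
```

Call:
{"fn": "move_arm", "kwargs": {"targets": [[[0, 0, 0, -0.012, 0], [0, 0, 0, -0.012, 0], [0, 0, 0, -0.012, 0], [0, 0, 0, -0.012, 0], [0, 0, 0, 0, 0]]]}}

```text
time: 7.8
tool_pos: [0.5342, -0.1759, 0.0642]
tool_rot: [0.002, 0.606, 0.795, 0.0]
contact_force: [0.1, -0.5, -1.7]
gripper_width: 0.578
grasp_force: 63.0
```

```bash
python3 go.py .5339 -.1756 .0 15.4; python3 - <<'E'
from h import *
im=grab_frame("scene")[130:250,150:290]; cv2.imwrite("pics/e.png",cv2.resize(im[:,:,::-1],None,fx=5,fy=5,interpolation=cv2.INTER_CUBIC))
E
```

```text
t 7.8 pos [ 0.5342 -0.1759  0.0642] yaw 15.39 w 0.5779550149262445 F [ 0.1  -0.49 -1.69] 63.00845682621002
q [-0.45  0.06  1.89 -0.    1.19 -0.72] tilt -0.9999941661935381
shift shares [ 0.0008 -0.0006  0.107 ] turn shares -0.002
```

View pics/e.png

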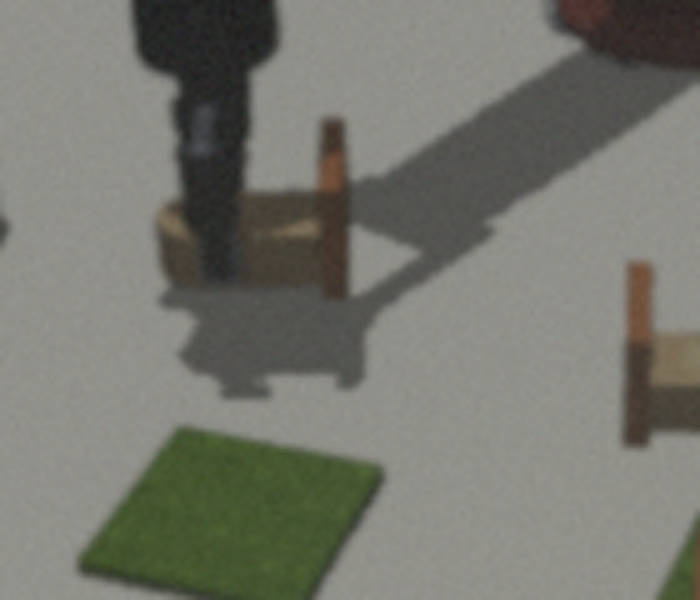

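It was lifted rigidly: foot still at right, crop (333,210), shadow clear of it. I lower it to swing clearance and ease the grip so that it can pivot in the pads, heavy foot down.

Call:
{"fn": "move_arm", "kwargs": {"targets": [[[30, 0, 0, 0.01, 0], [30, 0, 0, 0.01, 0], [30, 0, 0, 0, 0], [30, 0, 0, 0, 0], [30, 0, 0, 0, 0]]]}}

```text
time: 8.27
tool_pos: [0.5325, -0.1751, 0.0492]
tool_rot: [-0.001, 0.606, 0.795, -0.0]
contact_force: [-0.2, -0.5, -2.2]
gripper_width: 0.573
grasp_force: 63.0
```

Call:
{"fn": "move_arm", "kwargs": {"targets": [[[50, 0, 0, 0, 0], [50, 0, 0, 0, 0], [50, 0, 0, 0, 0]]]}}

```text
time: 8.52
tool_pos: [0.5331, -0.1754, 0.0502]
tool_rot: [0.0, 0.606, 0.795, 0.0]
contact_force: [0.1, -0.3, -1.6]
gripper_width: 0.574
grasp_force: 63.0
```

Call:
{"fn": "move_arm", "kwargs": {"targets": [[[55, 0, 0, 0, 0], [55, 0, 0, 0, 0], [55, 0, 0, 0, 0]]]}}

```text
time: 8.77
tool_pos: [0.533, -0.1753, 0.0501]
tool_rot: [0.0, 0.606, 0.795, 0.0]
contact_force: [-0.4, 0.2, -2.1]
gripper_width: 0.577
grasp_force: 63.0
```

Call:
{"fn": "move_arm", "kwargs": {"targets": [[[57, 0, 0, 0, 0], [57, 0, 0, 0, 0]]]}}

```text
time: 8.93
tool_pos: [0.5329, -0.1753, 0.05]
tool_rot: [-0.0, 0.606, 0.795, -0.0]
contact_force: [-0.1, -0.2, -2.1]
gripper_width: 0.577
grasp_force: 63.0
```

Call:
{"fn": "move_arm", "kwargs": {"targets": [[[57.4, 0, 0, 0, 0], [57.4, 0, 0, 0, 0]]]}}

```text
time: 9.1
tool_pos: [0.5329, -0.1753, 0.05]
tool_rot: [-0.0, 0.606, 0.795, -0.0]
contact_force: [0.4, 0.4, -3.1]
gripper_width: 0.574
grasp_force: 60.1
```

```bash
python3 - <<'E'
from h import *
s=state();print(s["gripper_width"],s["grasp_force"],s["ft_torque"],s["contact_force"])
E
```

```text
0.5744624210129324 60.11519908905029 [-0.11158664 -0.05427309  0.02133278] [ 0.42391025  0.43450278 -3.12838355]
```

The force begins to fall at 57.4. Ease on in small steps.

Call:
{"fn": "move_arm", "kwargs": {"targets": [[[57.6, 0, 0, 0, 0], [57.6, 0, 0, 0, 0]]]}}

```text
time: 9.27
tool_pos: [0.5329, -0.1753, 0.05]
tool_rot: [-0.0, 0.606, 0.795, -0.0]
contact_force: [0.0, -0.6, -2.7]
gripper_width: 0.577
grasp_force: 51.5
```

Call:
{"fn": "move_arm", "kwargs": {"targets": [[[57.8, 0, 0, 0, 0], [57.8, 0, 0, 0, 0]]]}}

```text
time: 9.43
tool_pos: [0.533, -0.1753, 0.05]
tool_rot: [0.0, 0.606, 0.795, -0.0]
contact_force: [0.4, 0.2, -1.4]
gripper_width: 0.583
grasp_force: 43.2
```

```bash
python3 - <<'E'
from h import *
s=state();print(s["gripper_width"],s["grasp_force"],s["ft_torque"],s["contact_force"])
E
```

```text
0.5834788065014871 43.24286341667175 [-0.09789721 -0.01506418  0.02295612] [ 0.38347028  0.20125918 -1.39273198]
```

Call:
{"fn": "move_arm", "kwargs": {"targets": [[[58.2, 0, 0, 0, 0], [58.2, 0, 0, 0, 0], [58.2, 0, 0, 0, 0]]]}}

```text
time: 9.68
tool_pos: [0.533, -0.1753, 0.05]
tool_rot: [0.0, 0.606, 0.795, 0.0]
contact_force: [-0.1, -0.6, -2.5]
gripper_width: 0.582
grasp_force: 27.6
```

Call:
{"fn": "move_arm", "kwargs": {"targets": [[[58.4, 0, 0, 0, 0], [58.4, 0, 0, 0, 0], [58.4, 0, 0, 0, 0]]]}}

```text
time: 9.93
tool_pos: [0.533, -0.1753, 0.05]
tool_rot: [0.0, 0.606, 0.795, 0.0]
contact_force: [0.4, -0.4, -2.5]
gripper_width: 0.589
grasp_force: 20.5
```

```bash
cat > chk.py <<'E'
from h import *
s=state();print(s["time"],s["gripper_width"],s["grasp_force"],np.round(s["ft_torque"],3),np.round(s["contact_force"],2),np.round(s["tool_pos"],4))
im=grab_frame("scene"); hsv=cv2.cvtColor(im,cv2.COLOR_RGB2HSV)
x0,x1,y0,y1=165,235,130,220
H=hsv[y0:y1,x0:x1]; m=((H[...,0]<14)&(H[...,1]>100)&(H[...,2]>40)).astype(np.uint8)
n,l,st,ce=cv2.connectedComponentsWithStats(m); k=1+np.argmax(st[1:,4])
ys,xs=np.nonzero(l==k); r=cv2.minAreaRect(np.c_[xs,ys].astype(np.float32)); print("foot blob",st[k,4],st[k,:4]+[x0,y0,0,0],np.round(ce[k]+[x0,y0],1),r[1],r[2])
E
python3 chk.py
```

```text
9.9333 0.5885190946574983 20.46916052699089 [-0.082  0.023 -0.009] [ 0.44 -0.41 -2.51] [ 0.533  -0.1753  0.05  ]
foot blob 33 [214 164   5   9] [216.5 168.3] (8.0, 4.0) 90.0
```

Call:
{"fn": "move_arm", "kwargs": {"targets": [[[58.5, 0, 0, 0, 0], [58.5, 0, 0, 0, 0], [58.5, 0, 0, 0, 0]]]}}

```text
time: 10.23
tool_pos: [0.5329, -0.1753, 0.05]
tool_rot: [-0.0, 0.606, 0.795, -0.0]
contact_force: [0.2, -0.0, -2.0]
gripper_width: 0.586
grasp_force: 17.1
```

```bash
python3 chk.py
```

```text
10.2333 0.585875743617304 17.07729823887348 [-0.031 -0.016 -0.001] [ 0.18 -0.05 -2.04] [ 0.5329 -0.1753  0.05  ]
foot blob 29 [215 164   4   9] [216.7 168.3] (8.0, 3.0) 90.0
```

Call:
{"fn": "move_arm", "kwargs": {"targets": [[[58.6, 0, 0, 0, 0], [58.6, 0, 0, 0, 0], [58.6, 0, 0, 0, 0]]]}}

```text
time: 10.53
tool_pos: [0.5329, -0.1753, 0.05]
tool_rot: [-0.0, 0.606, 0.795, -0.0]
contact_force: [0.4, 0.4, -3.0]
gripper_width: 0.589
grasp_force: 13.8
```

```bash
python3 chk.py
```

```text
10.5333 0.5887297128277761 13.833695724606514 [-0.073 -0.062 -0.005] [ 0.39  0.39 -3.  ] [ 0.5329 -0.1753  0.05  ]
foot blob 32 [215 164   4   9] [216.6 168.5] (8.0, 3.0) 90.0
```

Call:
{"fn": "move_arm", "kwargs": {"targets": [[[58.7, 0, 0, 0, 0], [58.7, 0, 0, 0, 0], [58.7, 0, 0, 0, 0]]]}}

```text
time: 10.83
tool_pos: [0.5329, -0.1753, 0.05]
tool_rot: [-0.0, 0.606, 0.795, 0.0]
contact_force: [0.2, 0.8, -2.3]
gripper_width: 0.585
grasp_force: 10.8
```

```bash
python3 chk.py
```

```text
10.8333 0.5850899256393646 10.759416483342648 [-0.088 -0.03  -0.052] [ 0.18  0.77 -2.28] [ 0.5329 -0.1753  0.05  ]
foot blob 29 [215 165   4   9] [216.5 168.6] (8.0, 3.0) 90.0
```

Call:
{"fn": "move_arm", "kwargs": {"targets": [[[58.75, 0, 0, 0, 0], [58.75, 0, 0, 0, 0], [58.75, 0, 0, 0, 0]]]}}

```text
time: 11.13
tool_pos: [0.5332, -0.1756, 0.0505]
tool_rot: [0.0, 0.606, 0.795, -0.0]
contact_force: [-0.6, -0.0, -0.2]
gripper_width: 0.589
grasp_force: 4.4
```

```bash
python3 chk.py
```

```text
11.1333 0.5894710175661297 4.434413462877274 [-0.033  0.094  0.082] [-0.55 -0.01 -0.15] [ 0.5332 -0.1756  0.0505]
foot blob 125 [203 184  19  22] [214.1 194.7] (7.660140514373779, 27.631221771240234) 43.15238952636719
```

It has begun to pivot (foot blob now at (214,195), tilted ~45°). I print a coarse class map of that region to see the lean.

```bash
cat > asc.py <<'E'
from h import *
im=grab_frame("scene"); hsv=cv2.cvtColor(im,cv2.COLOR_RGB2HSV).astype(int)
for y in range(160,218,2):
    print(y,"".join(("G" if 35<h<65 and s>90 else "F" if (h<14 and s>80) else "L" if (h<35 and s>40) else "#" if v<55 else "." if v>110 else ":") for h,s,v in hsv[y,168:240]))
E
python3 asc.py
```

```text
160 .................::##::::######::.................................::::::
162 ..................::#::::######:...............................:::::::::
164 ..................::::::::#####::...........................::::::::::::
166 ..................:####:#######:.....................:::::::::::::::::::
168 ..................::##########::.................:::::::::::::::::::::::
170 ..................::###########:.............:::::::::::::::::::::::::::
172 ..................::###########:..........::::::::::::::::::::::::::::::
174 ................:L:############:.......::::::::.....::::::::::::::::::::
176 .............LLLLLLL###########:....::::::::............::::::::::::::::
178 .............LLLLLLL##########::::::::::....................::::::::::::
180 .............LLLLLLLL#########::L::::..............::...........::::::::
182 ..............LLLLLLLL#######::LLLL:::..........:LLLLL:..........:::::::
184 ...............LLLLLLL:######::L:LLLLL::::...::LLLLFFFL:......::::::::..
186 ................:LLLLL::######::LLLLLLL::::LLLLLLFLLFFL:...::::::::.....
188 ...............:::
[... 432 characters left out ...]
.......
200 ..................::::::::::::::LLLLLLFFFFFFFFLLLLL:::::................
202 ..................::::::::::::::LLLFFFFFFFFFLFLL:::::::::...............
204 ...................::::::::::::::LFFFFFFLLLLL:::::::::::................
206 ..........................:::::::LFLFLLLL:::::::::::::::................
208 ...........................:::::::LLLLL:::::::::::::::..................
210 ...........................:::::::......................................
212 ........................................................................
214 ........................................................................
216 .................:G:::::................................................
```

Call:
{"fn": "move_arm", "kwargs": {"targets": [[[58.72, 0, 0, -0.003, 0], [58.72, 0, 0, -0.003, 0], [58.72, 0, 0, -0.003, 0], [58.72, 0, 0, -0.003, 0], [58.72, 0, 0, 0, 0]]]}}

```text
time: 11.65
tool_pos: [0.5332, -0.1754, 0.0578]
tool_rot: [0.0, 0.606, 0.795, 0.0]
contact_force: [-0.7, -0.2, 0.5]
gripper_width: 0.585
grasp_force: 1.0
```

```bash
python3 chk.py
```

```text
11.65 0.5853753255154382 0.9729743376374245 [-0.006  0.135 -0.006] [-0.72 -0.22  0.47] [ 0.5332 -0.1754  0.0578]
foot blob 122 [203 185  19  21] [214.1 195.4] (8.485282897949219, 26.87006378173828) 45.0
```

Call:
{"fn": "move_arm", "kwargs": {"targets": [[[58.72, 0, 0, -0.003, 0], [58.72, 0, 0, -0.003, 0], [58.72, 0, 0, -0.003, 0], [58.72, 0, 0, -0.003, 0], [58.72, 0, 0, 0, 0]]]}}

```text
time: 12.12
tool_pos: [0.5332, -0.1755, 0.065]
tool_rot: [0.0, 0.606, 0.795, 0.0]
contact_force: [-0.4, -0.5, -0.3]
gripper_width: 0.588
grasp_force: 0.7
```

```bash
python3 chk.py; python3 asc.py
```

```text
12.1167 0.5881550662978996 0.6768333341460675 [-0.013  0.107  0.044] [-0.38 -0.47 -0.28] [ 0.5332 -0.1755  0.065 ]
foot blob 141 [202 185  21  22] [214.8 195.6] (9.723611831665039, 28.999494552612305) 43.2642936706543
160 .................::#::::#######:..................................::::::
162 .................::###########::...............................:::::::::
164 ..................:###########:.............................::::::::::::
166 ..................::##########::....................::::::::::::::::::::
168 ..................::###########:.................:::::::::::::::::::::::
170 ...................:##########::.............:::::::::::::::::::::::::::
172 ..................::##########::..........::::::::::::::::::::::::::::::
174 .................LL:##########LL:......::::::::......:::::::::::::::::::
176 ................LLLLLL#######:LLL:::::::::::............::::::::::::::::
178 ................LLLLLL:######::LLLL:::::.....................:::::::::::
180 .................LLLLL:######::LLLLL::............................::::::
182 ..................LLL::######::
[... 650 characters left out ...]
.......
200 .....................::::::::::L:LLLLLLLFFFFFFFFLLLLLLLL::..............
202 ......................::::::::::::LFFFFLFFFFLFLLLLL:::::::..............
204 .......................::::::::::LLFFFFFLLFLLLLL:::::::::...............
206 ...........................::::::FFFFLLFLLLL:::::::::::::...............
208 ...........................:::::::LLLLL::::::::::::::::::...............
210 ....................................:...................................
212 ........................................................................
214 ........................................................................
216 .................::G::::................................................
```

It now rests on its foot's back edge at ~45° between lightly closed pads. Tighten slightly and carry the head along the arc toward the foot (tool +x), pivoting on that edge.

Call:
{"fn": "move_arm", "kwargs": {"targets": [[[58.6, 0, 0, 0, 0], [58.6, 0, 0, 0, 0], [58.6, 0.006, 0, -0.002, 0], [58.6, 0.006, 0, -0.002, 0], [58.6, 0, 0, 0, 0]]]}}

```text
time: 12.63
tool_pos: [0.5308, -0.1676, 0.0668]
tool_rot: [-0.0, 0.606, 0.796, 0.0]
contact_force: [-0.1, -0.2, 0.3]
gripper_width: 0.584
grasp_force: 1.2
```

```bash
python3 chk.py
```

```text
12.6333 0.5843928820504226 1.2306877342052758 [0.033 0.037 0.027] [-0.08 -0.2   0.33] [ 0.5308 -0.1676  0.0668]
foot blob 145 [204 188  21  19] [216.6 197. ] (9.40000057220459, 25.400001525878906) 53.13010025024414
```

Call:
{"fn": "move_arm", "kwargs": {"targets": [[[58.6, 0.008, 0, -0.002, 0], [58.6, 0.008, 0, -0.002, 0], [58.6, 0.008, 0, -0.001, 0], [58.6, 0.008, 0, 0, 0], [58.6, 0, 0, 0, 0]]]}}

```text
time: 13.1
tool_pos: [0.5255, -0.1488, 0.0697]
tool_rot: [-0.0, 0.606, 0.796, -0.0]
contact_force: [-1.0, 0.3, -0.3]
gripper_width: 0.586
grasp_force: 1.0
```

```bash
python3 chk.py; python3 asc.py
```

```text
13.1 0.5861276263078292 1.003426385577768 [0.101 0.266 0.008] [-0.96  0.26 -0.26] [ 0.5255 -0.1488  0.0697]
foot blob 119 [208 193  19  14] [219.3 200.5] (9.391485214233398, 21.466251373291016) 63.43495178222656
160 ............................::##########::.............................:
162 ............................::##########::...........................:::
164 ............................::##########:......................:..::::::
166 .............................:##########:.................::::::::::::::
168 .............................::#########::.............:::::::::::::::::
170 .............................::#########::..........::::::::::::::::::::
172 ............................::##########::.......:::::::::::::::::::::::
174 .............................LL:#######::::...:::::::..........:::::::::
176 .............................LLL:######::LL:::::::..................::::
178 .............................LLL:######::LL::::.........................
180 .............................:LL:######::LL::...........................
182 .............................:LL::###
[... 644 characters left out ...]
.......
200 .................................:::LLL:LLLLLLFFFFFFFFFFFFFL............
202 ..................................:LLLLLLLLLFFFFFFFFFFFFFLFL............
204 ..................................LLFFLFFFLFFFFFFFFFFLFFFFL:............
206 ..................................LFFFFFFFFFFFFLFLLLLLLLLLL:............
208 ..................................:LLLLLLLLLLLLLL:::::::::::............
210 ........................................................................
212 ........................................................................
214 ........................................................................
216 .................:::::::................................................
```

It is nearly upright (foot bottom edge almost level at rows 206–208). Continue a little.

Call:
{"fn": "move_arm", "kwargs": {"targets": [[[58.6, 0.006, 0, 0.001, 0], [58.6, 0.006, 0, 0.001, 0], [58.6, 0.005, 0, 0.001, 0], [58.6, 0.004, 0, 0.001, 0], [58.6, 0, 0, 0, 0]]]}}

```text
time: 13.62
tool_pos: [0.5224, -0.1374, 0.0672]
tool_rot: [-0.0, 0.606, 0.795, -0.0]
contact_force: [-0.7, -0.1, -0.4]
gripper_width: 0.582
grasp_force: 0.5
```

```bash
python3 chk.py; python3 asc.py | sed -n 14,26p
```

```text
13.6167 0.5823006981244317 0.48645171511452645 [ 0.05   0.098 -0.011] [-0.7  -0.11 -0.41] [ 0.5224 -0.1374  0.0672]
foot blob 121 [204 197  24  11] [219. 203.] (8.968913078308105, 23.584918975830078) 85.2363510131836
186 .............................:::::LLLL:L:LLLLL::::::::::::::::........::
188 ............................:::::::LLLLLL:LL:L::::::::::::::::::::::::::
190 ...........................:::::::LLLLLLLLLLLL::::::::::::::::::::::::::
192 ................................:::LLLLLLLLLLL:LLLFLLFLLLLFLL::::::::::.
194 ..................................::LLLLLLLLLLLLLLLLFLLLLFLLL:::::::::..
196 ..................................::LLLLLL::LL:LLLFLFLLFLLLFL:::::::....
198 ...................................:LLLLL::LLL:LLLFFFFLLFFFFL::::.......
200 ...................................:LLLLL:LLLLLLLFFFFFFFFFLFL:..........
202 ...................................:LLLLLLLLLLLLLFFFFFFFFFFFL...........
204 ...................................LFFFFFFLLLLLLFLFFFFFFFFFFL...........
206 ...................................LFFFFFFFFFFLFFFFFFFFFLFFF:...........
208 ...................................:LLLLLLFFLLFLLLLLLLLLLLLL:...........
210 ....................................::::::::............................
```

Foot is flat. Open and wait.

Call:
{"fn": "move_arm", "kwargs": {"targets": [[[62, 0, 0, 0, 0], [66, 0, 0, 0, 0], [75, 0, 0, 0, 0], [100, 0, 0, 0, 0], [100, 0, 0, 0, 0]]]}}

```text
time: 14.13
tool_pos: [0.5227, -0.1378, 0.0675]
tool_rot: [0.0, 0.606, 0.795, 0.0]
contact_force: [0.8, -0.0, -0.5]
gripper_width: 0.991
grasp_force: 0.0
```

Call:
{"fn": "move_arm", "kwargs": {"targets": [[[100, 0, 0, 0, 0], [100, 0, 0, 0, 0], [100, 0, 0, 0, 0], [100, 0, 0, 0, 0], [100, 0, 0, 0, 0]]]}}

```text
time: 14.55
tool_pos: [0.5226, -0.1377, 0.0674]
tool_rot: [0.0, 0.606, 0.795, 0.0]
contact_force: [-0.7, 0.5, 0.1]
gripper_width: 1.001
grasp_force: 0.0
```

```bash
python3 go.py .522 -.137 .067 15.4; python3 - <<'E'
from h import *
im=grab_frame("scene")[130:230,150:290]; cv2.imwrite("pics/f.png",cv2.resize(im[:,:,::-1],None,fx=5,fy=5,interpolation=cv2.INTER_CUBIC))
E
```

```text
t 14.55 pos [ 0.5226 -0.1377  0.0674] yaw 15.39 w 1.0005249348415355 F [-0.69  0.52  0.14] 0.0
q [-0.4   0.01  1.94  0.    1.2  -0.66] tilt -0.9999999997802447
shift shares [ 0.0015 -0.0007  0.0007] turn shares -0.002
```

View pics/f.png

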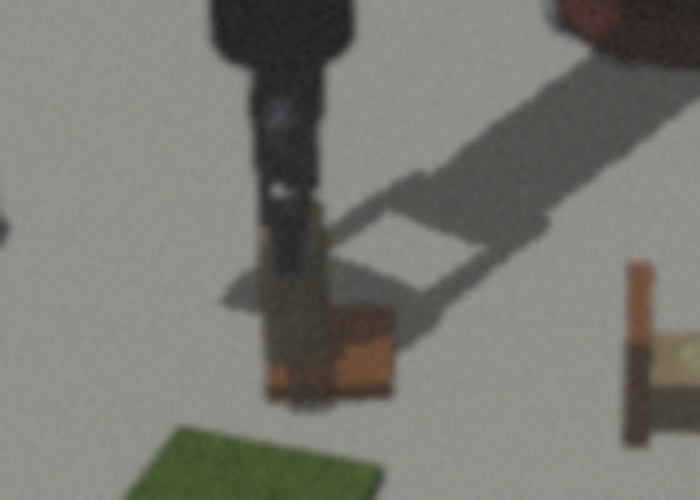

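The stand is upright and free: foot's near bottom edge runs from crop (268,398) to (393,398), face toward +y. Measure it.

```bash
python3 - <<'E'
from h import *
f=lambda u,v:(150+u/5-.4,130+v/5-.4)
A=cast("scene",[f(267,400),f(393,398)],0)[:,:2]*1000; T=cast("scene",[f(268,368),f(393,345),f(393,310)],.014)[:,:2]*1000
print(A,T); d=A[1]-A[0]; print(np.linalg.norm(d),np.degrees(np.arctan2(d[1],d[0])))
th=np.radians(105.4); u=np.array([np.cos(th),np.sin(th)]); n=np.array([-u[1],u[0]])
c=A.mean(0)+40*n; print("foot centre",c,"back plane mid",c-35*u,"body mid",c-18*u)
E
```

```text
[[ 561.69506564 -146.60135328]
 [ 543.77505601  -78.89214393]] [[ 550.88511807 -148.74271235]
 [ 512.95365827  -87.36709822]
 [ 478.05151761  -97.56590435]]
70.04044386869558 104.82409461556269
foot centre [ 514.17124466 -123.3689933 ] back plane mid [ 523.46570877 -157.11233245] body mid [ 518.95125477 -140.72271058]
```

Call:
{"fn": "move_arm", "kwargs": {"targets": [[[100, -0.003, -0.007, 0, 0], [100, 0, 0, 0.014, 0], [100, 0, 0, 0.014, 0], [100, 0, 0, 0.014, 0], [100, 0, 0, 0, 0]]]}}

```text
time: 15.02
tool_pos: [0.517, -0.1398, 0.0392]
tool_rot: [-0.002, 0.606, 0.795, -0.001]
contact_force: [-0.7, 0.4, -1.0]
gripper_width: 0.996
grasp_force: 0.0
```

Call:
{"fn": "move_arm", "kwargs": {"targets": [[[80, 0, 0, 0, 0], [68, 0, 0, 0, 0], [62, 0, 0, 0, 0], [58, 0, 0, 0, 0], [40, 0, 0, 0, 0]]]}}

```text
time: 15.43
tool_pos: [0.52, -0.1409, 0.0433]
tool_rot: [0.001, 0.606, 0.795, 0.0]
contact_force: [0.6, 0.2, 1.8]
gripper_width: 0.576
grasp_force: 63.1
```

Call:
{"fn": "move_arm", "kwargs": {"targets": [[[0, 0, 0, 0, 0], [0, 0, 0, 0, 0], [0, 0, 0, 0, 0], [0, 0, 0, 0, 0], [0, 0, 0, 0, 0]]]}}

```text
time: 15.85
tool_pos: [0.5201, -0.141, 0.0434]
tool_rot: [0.001, 0.606, 0.795, 0.0]
contact_force: [1.1, -0.3, 5.3]
gripper_width: 0.579
grasp_force: 63.2
```

```bash
python3 go.py .6568 -.1223 .067 -94.1; python3 chk.py
```

```text
t 15.85 pos [ 0.5201 -0.141   0.0434] yaw 15.38 w 0.5794173942368398 F [ 1.09 -0.27  5.33] 63.24401780962944
q [-0.4   0.03  1.95  0.    1.15 -0.67] tilt -0.9999969394825391
shift shares [-0.0305  0.228  -0.0389] turn shares 18.247
15.85 0.5794173942368398 63.24401780962944 [ 0.005 -0.222 -0.053] [ 1.09 -0.27  5.33] [ 0.5201 -0.141   0.0434]
foot blob 85 [215 198  13   9] [221.7 201.9] (8.0, 12.0) 90.0
```

Call:
{"fn": "move_arm", "kwargs": {"targets": [[[0, 0, 0, -0.02, 0], [0, 0, 0, -0.02, 0], [0, 0, 0, -0.02, 0], [0, 0, 0, -0.02, 0], [0, 0, 0, 0, 0]]]}}

```text
time: 16.32
tool_pos: [0.5209, -0.1414, 0.0939]
tool_rot: [0.003, 0.606, 0.795, 0.001]
contact_force: [0.5, -0.6, -1.6]
gripper_width: 0.577
grasp_force: 62.7
```

Call:
{"fn": "move_arm", "kwargs": {"targets": [[[0, 0, 0, 0, 0.5], [0, 0, 0, 0, 1], [0, 0, 0, 0, 1], [0, 0, 0, 0, 1], [0, 0, 0, 0, 1]]]}}

```text
time: 16.73
tool_pos: [0.5187, -0.1405, 0.0901]
tool_rot: [-0.0, 0.777, 0.63, -0.0]
contact_force: [0.2, -0.8, -2.9]
gripper_width: 0.576
grasp_force: 62.3
```

Call:
{"fn": "move_arm", "kwargs": {"targets": [[[0, 0, 0, 0, 1], [0, 0, 0, 0, 1], [0, 0, 0, 0, 1], [0, 0, 0, 0, 1], [0, 0, 0, 0, 1]]]}}

```text
time: 17.15
tool_pos: [0.5187, -0.1405, 0.0901]
tool_rot: [-0.0, 0.913, 0.407, -0.0]
contact_force: [0.1, 0.8, -2.3]
gripper_width: 0.577
grasp_force: 62.2
```

Call:
{"fn": "move_arm", "kwargs": {"targets": [[[0, 0, 0, 0, 1], [0, 0, 0, 0, 1], [0, 0, 0, 0, 1], [0, 0, 0, 0, 1], [0, 0, 0, 0, 1]]]}}

```text
time: 17.57
tool_pos: [0.5187, -0.1405, 0.09]
tool_rot: [-0.0, 0.988, 0.157, -0.0]
contact_force: [-1.0, -0.2, -2.7]
gripper_width: 0.581
grasp_force: 62.2
```

Call:
{"fn": "move_arm", "kwargs": {"targets": [[[0, 0, 0, 0, 1], [0, 0, 0, 0, 1], [0, 0, 0, 0, 1], [0, 0, 0, 0, 0.75], [0, 0, 0, 0, 0]]]}}

```text
time: 17.98
tool_pos: [0.5187, -0.1405, 0.09]
tool_rot: [-0.0, 0.999, -0.036, -0.0]
contact_force: [-0.7, 0.5, -2.3]
gripper_width: 0.58
grasp_force: 62.2
```

```bash
python3 go.py .6568 -.1223 .0914 -94.1
```

```text
t 17.9833 pos [ 0.5187 -0.1405  0.09  ] yaw -94.18 w 0.5800628039122977 F [-0.66  0.52 -2.31] 62.248896807432175
q [-0.4  -0.03  1.93 -0.    1.24  1.24] tilt -0.9999998554495659
shift shares [ 0.2273 -0.047  -0.0024] turn shares -0.014
```

Call:
{"fn": "move_arm", "kwargs": {"targets": [[[0, 0.045, -0.009, 0, 0], [0, 0.045, -0.009, 0, 0], [0, 0.045, -0.009, 0, 0], [0, 0.045, -0.01, 0, 0], [0, 0.047, -0.01, 0, 0]]]}}

```text
time: 18.4
tool_pos: [0.6577, -0.1219, 0.0898]
tool_rot: [-0.0, 0.999, -0.035, -0.0]
contact_force: [-0.1, -1.4, -1.9]
gripper_width: 0.579
grasp_force: 62.5
```

Call:
{"fn": "move_arm", "kwargs": {"targets": [[[0, 0, 0, 0, 0], [0, 0, 0, 0.01, 0], [0, 0, 0, 0.01, 0], [0, 0, 0, 0.01, 0], [0, 0, 0, 0, 0]]]}}

```text
time: 18.82
tool_pos: [0.6544, -0.1219, 0.0695]
tool_rot: [-0.001, 0.999, -0.036, -0.002]
contact_force: [-1.4, 0.2, -2.9]
gripper_width: 0.577
grasp_force: 62.6
```

```bash
python3 go.py .6568 -.1223 .0554 -94.1;  python3 - <<'E'
from h import *
im=grab_frame("scene")[150:260,140:260]; cv2.imwrite("pics/g.png",cv2.resize(im[:,:,::-1],None,fx=5,fy=5,interpolation=cv2.INTER_CUBIC))
E
```

```text
t 18.8167 pos [ 0.6544 -0.1219  0.0695] yaw -94.12 w 0.5766382504283392 F [-1.4   0.19 -2.92] 62.55009591579437
q [-0.3   0.28  1.63 -0.    1.24  1.35] tilt -0.9999893402679133
shift shares [0.0042 0.0003 0.0235] turn shares -0.003
```

View pics/g.png

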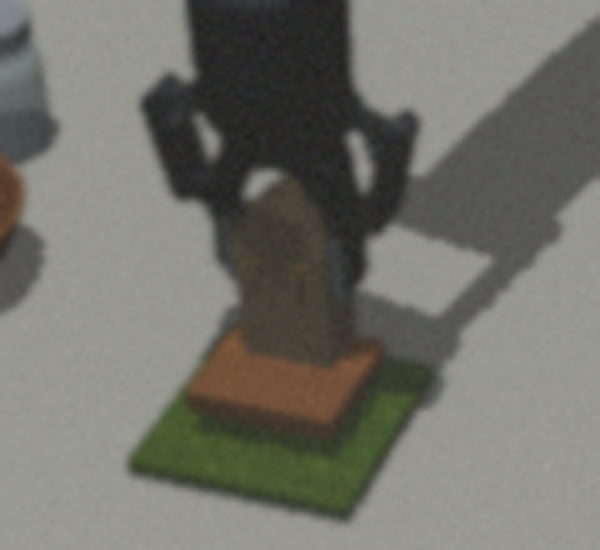

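Held square over the mat, face out; foot's lower front edge crop (192,407)–(322,437). Check centring numerically.

```bash
python3 - <<'E'
from h import *
f=lambda u,v:(140+u/5-.4,150+v/5-.4)
z=.026; A=cast("scene",[f(192,410),f(325,440)],z)[:,:2]*1000
T=cast("scene",[f(187,393),f(330,422),f(383,348)],z+.014)[:,:2]*1000
M=cast("scene",[f(130,465),f(348,513),f(433,373)],.012)[:,:2]*1000
print(A,T,M,sep="\n"); print("mat c",(M[0]+M[2])/2,"foot c from top",(T[0]+T[2])/2)
d=A[1]-A[0];print(np.linalg.norm(d),np.degrees(np.arctan2(d[1],d[0]))-90); d=M[1]-M[0];print(np.degrees(np.arctan2(d[1],d[0]))-90)
E
```

```text
[[ 700.1731826  -162.61534728]
 [ 706.96458233  -90.28977092]]
[[ 704.36174212 -162.02124004]
 [ 709.4607639   -85.87290861]
 [ 646.52820941  -79.00943519]]
[[ 732.03512905 -184.26736657]
 [ 740.51475858  -68.29783295]
 [ 625.75407033  -59.93666918]]
mat c [ 678.89459969 -122.10201787] foot c from top [ 675.44497577 -120.51533761]
72.64373412156847 -5.36436648427015
-4.181994035213776
```

Foot centre (675,-121) vs mat centre (675–679,-123): good. Lower.

Call:
{"fn": "move_arm", "kwargs": {"targets": [[[0, 0.002, 0, 0.008, 0], [0, 0, 0, 0.006, 0], [0, 0, 0, 0.004, 0], [0, 0, 0, 0.002, 0], [0, 0, 0, 0, 0]]]}}

```text
time: 19.28
tool_pos: [0.6578, -0.1222, 0.0597]
tool_rot: [-0.0, 0.999, -0.036, -0.0]
contact_force: [-0.3, 0.3, -2.5]
gripper_width: 0.574
grasp_force: 62.5
```

Call:
{"fn": "move_arm", "kwargs": {"targets": [[[0, 0, 0, 0.002, 0], [0, 0, 0, 0, 0], [0, 0, 0, 0, 0]]]}}

```text
time: 19.53
tool_pos: [0.6582, -0.1223, 0.0592]
tool_rot: [0.0, 0.999, -0.036, 0.0]
contact_force: [-0.2, -0.2, -3.0]
gripper_width: 0.578
grasp_force: 62.5
```

Call:
{"fn": "move_arm", "kwargs": {"targets": [[[0, 0, 0, 0.002, 0], [0, 0, 0, 0.002, 0], [0, 0, 0, 0, 0], [0, 0, 0, 0, 0]]]}}

```text
time: 19.87
tool_pos: [0.658, -0.1223, 0.0564]
tool_rot: [-0.0, 0.999, -0.036, -0.0]
contact_force: [-1.0, 0.1, -2.5]
gripper_width: 0.578
grasp_force: 62.5
```

Call:
{"fn": "move_arm", "kwargs": {"targets": [[[0, 0, 0, 0.002, 0], [0, 0, 0, 0, 0], [0, 0, 0, 0, 0]]]}}

```text
time: 20.12
tool_pos: [0.6582, -0.1223, 0.0555]
tool_rot: [0.0, 0.999, -0.036, 0.0]
contact_force: [-0.5, 0.1, -2.4]
gripper_width: 0.576
grasp_force: 62.6
```

Call:
{"fn": "move_arm", "kwargs": {"targets": [[[0, 0, 0, 0.002, 0], [0, 0, 0, 0, 0], [0, 0, 0, 0, 0]]]}}

```text
time: 20.37
tool_pos: [0.6583, -0.1223, 0.0554]
tool_rot: [0.0, 0.999, -0.036, 0.0]
contact_force: [-4.1, 1.8, 5.7]
gripper_width: 0.579
grasp_force: 63.4
```

Contact (+5.7 N). Release gently, let it settle, then rise.

Call:
{"fn": "move_arm", "kwargs": {"targets": [[[58, 0, 0, 0, 0], [59, 0, 0, 0, 0], [61, 0, 0, 0, 0], [66, 0, 0, 0, 0], [75, 0, 0, 0, 0]]]}}

```text
time: 20.78
tool_pos: [0.6582, -0.1224, 0.054]
tool_rot: [0.0, 0.999, -0.036, 0.0]
contact_force: [0.4, 0.6, -0.4]
gripper_width: 0.748
grasp_force: 0.0
```

Call:
{"fn": "move_arm", "kwargs": {"targets": [[[90, 0, 0, 0, 0], [90, 0, 0, 0, 0], [90, 0, 0, -0.02, 0], [90, 0, 0, -0.04, 0], [90, 0, 0, -0.06, 0]]]}}

```text
time: 21.2
tool_pos: [0.6555, -0.1216, 0.1233]
tool_rot: [-0.001, 0.999, -0.036, -0.004]
contact_force: [0.8, -0.1, -0.7]
gripper_width: 0.899
grasp_force: 0.0
```

Call:
{"fn": "move_arm", "kwargs": {"targets": [[[90, 0, 0, -0.06, 0], [90, 0, 0, -0.06, 0], [90, 0, 0, -0.06, 0], [90, -0.06, 0, 0, 0], [90, -0.06, 0, 0, 0]]]}}

```text
time: 21.62
tool_pos: [0.5883, -0.1179, 0.2398]
tool_rot: [0.001, 0.999, -0.036, 0.004]
contact_force: [-1.3, -0.1, -0.3]
gripper_width: 0.896
grasp_force: 0.0
```

Call:
{"fn": "move_arm", "kwargs": {"targets": [[[90, -0.06, 0, 0, 0], [90, -0.06, 0, 0, 0], [90, -0.06, 0, 0, 0], [90, 0, 0, 0, 0], [90, 0, 0, 0, 0]]]}}

```text
time: 22.03
tool_pos: [0.4773, -0.1092, 0.2351]
tool_rot: [0.0, 0.999, -0.036, 0.001]
contact_force: [-0.0, -0.2, 0.2]
gripper_width: 0.903
grasp_force: 0.0
```

```bash
python3 - <<'E'
from h import *
im=grab_frame("scene"); hsv=cv2.cvtColor(im,cv2.COLOR_RGB2HSV).astype(int)
for y in range(176,256,2):
    print(y,"".join(("G" if 35<h<65 and s>90 else "F" if (h<14 and s>80) else "L" if (h<35 and s>40) else "#" if v<55 else "." if v>110 else ":") for h,s,v in hsv[y,160:232]))
s=state();print(s["time"],s["tool_pos"],s["grasp_force"],s["contact_force"])
E
```

```text
176 ....................................................::::::::::::::::::::
178 ...................................................:::::::::::::::::::::
180 ..................................................::::::::::::::::::::::
182 ................................................::::::::::::::::::::::::
184 .....................................................:::::::::::::::::::
186 .............................................................:::::::::::
188 ................................................................::::::::
190 ........................................................................
192 ..................................LLLLLLLLL.............................
194 ................................LLLLLLLLLLLLLL..........................
196 ..............................LLLLLLLLLLLLLLLLL.........................
198 ............................:LLLLLLLLLLLLLLLLLLL:.......................
200 ...........................:LLLLLLLLLLLLLLLLLLLL:.......................
202 ..........................:LLLLLLLLLLLLLLLLLLLLL::......................
204 ..................
[... 1367 characters left out ...]
 ......::GGGGGGGGGGGGGGGGGGGGGGGGLLLLLFLLFLFFLFFLGGGGGGGG::..............
242 .....::GGGGGGGGGGGGGGGGGGGGGGGGGGGGGGGG::LLLLLLGGGGGGGG::...............
244 ......:::::::G:GGGGGGGGGGGGGGGGGGGGGGGGGGGGGGGGGGGGGGG::................
246 ...........::::::::::::GGGGGGGGGGGGGGGGGGGGGGGGGGGGGG::.................
248 ....................::::::::::G:GGGGGGGGGGGGGGGGGGGG::..................
250 .............................::::::::::G:GG:GGGGGG:::...................
252 ......................................:::::::::::::.....................
254 ...............................................:::......................
22.0833 [ 0.47852864 -0.10946931  0.23543739] 0.0 [ 0.1453039  -0.45584138 -0.14275964]
```

It stands upright on the mat, well inside the green border. A last numeric check, then hand in.

```bash
python3 - <<'E'
from h import *
from plant import job
A=cast("scene",[(176.5,238),(207,243.5)],.012)[:,:2]*1000; d=A[1]-A[0]; n=np.array([d[1],-d[0]])/np.linalg.norm(d)
c=A.mean(0)-35*n; print(np.linalg.norm(d),np.degrees(np.arctan2(n[1],n[0])),c)
if np.linalg.norm(c-[676,-123])<16: print(job.job_done())
E
```

```text
81.05925541254112 -1.5985286619031605 [ 675.03749093 -123.22161624]
the job is handed in; nothing more can be done
None
```

The short stand, which matches the one on show, now stands upright and released in the middle of the empty mat, facing the customers. The last measurement put it about 1 mm off centre and under 3° off square, and the job is handed in (no verdict came back).

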